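# Turn the pottery display so the jug stands at its price card

## Robot

A 6-joint arm with a two-finger parallel gripper is mounted at the origin on the work surface. World frame = base frame: x ahead of the robot, y to its left, z up, the work surface at z = 0. Lengths are in m, angles in rad, forces in N, time in s.
With the tool pointing down it reaches from about 0.35 to 0.975 m from the base axis. Payload 7.1 kg.
Tool frame: the origin (TCP) lies between the finger pads; the fingertips stand 19 mm ahead of it and the grasp point (between the pads) is the TCP (arm.tcp_to_tips is the distance from the TCP to the fingertips, in m); z points along the fingers, y is the direction in which the jaws open and shut (so a half turn about z gives the same grasp; the last joint's range is limited). The gripper opens to 88 mm and grips with 3 to 60 N. Pads are 20 mm wide; open, the fingers measure 115 mm over their backs; the gripper's body (75 mm by 178 mm) begins 61 mm behind the grasp point.
Start: joints at [1.203, 0.423, 1.63, -0, 1.089, -0.019], TCP at [0.214, 0.587, 0.21] pointing down, gripper open.
Joint ranges: [-3, 3], [-0.9, 2.11], [0.09, 2.58], [-1.31, 4.45], [0.11, 2.69], [-2.54, 2.54]. Speed limits (rad/s): [2.39, 2.39, 3.01, 3.14, 3.14, 3.14].

## Interface

Orientations are given as a 3x3 rotation matrix whose columns are the frame's x, y, z axes.
In Python, from rig import arm gives the robot as it stands.
- The arm moves only by the tool play_rows, never from a script. Its argument "steps" is a list of rows, each a list of 5 numbers: the shift along the world's x, y, z each as a share of 0.12 m, from -1 to 1, then the turn about the world's z as a share of pi/2 rad, from -1 to 1, then the opening, from -1 (shut) to 1 (fully open). A call has 1 to 20 rows; each row is the pose to reach, as a shift and turn from the pose commanded when the call began; what a row does not reach only later rows make up. A row lasts 1/10 s, in which the tool goes at most 50 mm and 8.59 degrees, less where a joint would pass 70% of its speed; a pose out of reach is approached as far as the arm can. A call with a number of a shift or a turn outside -1 to 1 is refused whole. A call with a gripper value outside its range is refused whole. The fingers move at their own pace and stop on an object; "force" is the grip in N (left out, the last holds). Time passes only in rows, so rows that repeat a pose let the fingers close. It gives the time, the measured TCP pose, the force and the opening at its end, in the units of the state.
- arm.observe(): the state, without advancing time (a new reading comes with each control period).
- arm.capture(name): name is "side" or "top" or "wrist"; returns (picture, depth): 480x640x3 uint8, blue, green, red; 480x640 float32, m along the optical axis (not along the pixel's ray), 0 where there is no reading.
- arm.camera_params(name): a dict with "fx", "fy", "cx", "cy" (pixels), "origin" and "attitude" of the camera in the world; the wrist camera has in their place "mount" (4x4, takes a point from camera to tool coordinates, whose origin is the TCP and whose axes are the flange's). Camera axes: x right, y down, z forward; pixel columns grow to the right and rows downward; lengths in m; the calibration is good to about 2 mm. A picture is of the moment at which its call begins: read the wrist's pose just before it. camera_params takes no time and is no camera call.
- arm.close_job(): hands the job in, once; it reports no verdict.
The state is a dict: "time_s": time; "qpos": joint angles; "joint_vel": joint speeds; "effort": joint torques, N m; "ee_pos": TCP position; "ee_rot": TCP orientation; "ft_force": force on the tool from outside, world axes, zero at the start; "torque": the same for the moment, N m; "width": finger opening in m.
Only numpy, scipy, OpenCV 4.12 (cv2) and the standard library are available. Lean on these libraries where they do the work, as an engineer would, in place of code of your own. Each camera call takes 0.05 s, during which the arm holds its last target. There are 200 camera calls.

## Task

Turn the scalloped wooden display turntable by pushing its rim with the fingertips, until the jug (the one piece on it with a handle and a spout) has come round to the price card and stands squarely behind the middle of the card. Push slowly so that every piece of pottery keeps its place on the turntable, do not touch or lift the pottery, and leave the rest of the table's goods where they are. Finish with the turntable at rest and the hand clear.

Things in the scene. Friction and masses are not known exactly. Their poses are not given: they have to be found in the camera images.
- stand: Fixed steel foot of the turntable (disc 170 mm across, 26 mm high) with the card holder. Origin on the turntable's axis at table height, z up; its +x axis points from the axis to the middle of the price card, which is on the side away from the robot, up to 40 degrees left or right of straight ahead.
- card (a point): Middle of the upright price card (70 mm wide, top 69 mm above the table), on the stand's x axis 225 mm from the turntable's axis, 40 mm above the table. It stands in a fixed block 24 x 80 x 16 mm, joined to the foot by a strip 30 mm wide and 4 mm high.
- turntable: Flower-shaped wooden disc, 31.5 mm thick, with 6 lobes around its rim. It turns both ways without end about the vertical axis through its origin (on the axis, at the underside, 30 mm above the table); its frame turns with it, z up. A push of a few newtons along the rim turns it (friction 0.25 N m); it stops at once when let go and stays.
- lobe (a point): Centre of the lobe on the turntable's own +x axis, 130 mm from the axis, on its top (60 mm above the table). The six lobes are alike: upright discs of 47 mm radius, 30 mm thick, centred 130 mm from the axis every 60 degrees, reaching 177 mm. Half-way between lobes (30, 90, ... degrees) the rim has a hollow, 125 mm from the axis, wide enough for closed fingers.
- jug: Blue glazed jug, the piece with a handle and a spout: body 66 mm across, 80 mm high, the handle reaching 58 mm from its axis along its +y, the spout 45 mm along its -y. Loose, about 250 g, on the turntable about 72 mm from the axis, near the turntable's own +x axis (behind a lobe); the handle points sideways or inward. Origin at the centre of its underside, z up.
- tumbler: Blue glazed cup without handle, 60 mm across, 75 mm high, loose on the turntable about 74 mm from the axis on the turntable's +y. Origin at the centre of its underside.
- vase: Blue glazed vase with a narrow neck, 60 mm across, 80 mm high, loose on the turntable about 74 mm from the axis on the turntable's -x, opposite the jug. Origin at the centre of its underside.
- dish: Blue glazed small bowl, 64 mm across, 34 mm high, loose on the turntable about 74 mm from the axis on the turntable's -y. Origin at the centre of its underside.
- books: Two stacked books, 150 x 200 mm, 56 mm high, on the table to the left; origin under the centre. Bystander.
- pasta_bowl: Blue bowl, 150 mm across, 55 mm high, on the table to the left; origin under the centre. Bystander.
- mug: White mug, 80 mm across, 90 mm high, on the table to the right; origin under the centre. Bystander.
- gift_box: Cardboard gift box with grey lid, 94 mm square, 60 mm high, on the table to the right; origin under the centre. Bystander.
- bauble_stand: Brass ornament on a foot, 70 mm across, 100 mm high, on the table to the right; origin under the centre. Bystander.

How it is judged:
By the outcome, as a careful person would: the job done as asked, in the order asked, and still so for the second after the job is handed in, with the robot touching nothing.
It also fails if it takes over 72 s, if anything falls off the work surface, if the arm or the gripper's body presses on something with over 40 N, if the wrist force passes 120 N, or if a joint passes its speed limit or range.

## Working session

There is one attempt and no reset: what is moved stays moved. The work goes in short steps, Python scripts to look and compute and a tool call to move; the robot and the scene stay as the last step left them, time stands still between calls to the robot, and variables do not carry over. Pictures are saved under pics/ and viewed, about 8 in all and at most 12, crops included, and the job is handed in when it is done.

Besides the shell and the picture viewer there is one more tool, called after "Call:" as a command line: name --pt "numbers of a row" for each row, then --argument value for the rest. play_rows: Moves the arm, as the interface text tells. Its arguments: {"type":"object","properties":{"steps":{"type":"array"},"force":{"type":"number"}},"required":["steps"]}

```bash
mkdir -p pics; cat > h.py <<'E'
from rig import arm
import numpy as np, cv2
def cap(n):
    im,d=arm.capture(n); p=arm.camera_params(n); return im,d,p
def cloud(d,p):
    v,u=np.mgrid[0:480,0:640]
    c=np.stack([(u-p['cx'])/p['fx']*d,(v-p['cy'])/p['fy']*d,d],-1)
    return c@np.array(p['attitude']).T+np.array(p['origin'])
E
python3 - <<'E'
from h import *
for n in('top','side'):
    im,d,p=cap(n); cv2.imwrite(f'pics/{n}0.png',im); np.savez(f'{n}0.npz',im=im,d=d)
    print(n,p)
im,d,p=cap('top');P=cloud(d,p)
for v in range(20,480,60): print([tuple(P[v,u].round(3)) for u in range(40,640,140)])
s=arm.observe();print(s['time_s'],s['ee_rot'],s['ft_force'])
E
```

```text
top {'fx': 501.28613505370043, 'fy': 501.28613505370043, 'cx': 317.32959147795435, 'cy': 243.47059731425546, 'origin': array([0.52180268, 0.02239961, 1.35393833]), 'attitude': array([[ 0.0110226 , -0.99931441,  0.03534407],
       [-0.99990519, -0.01130706, -0.00785861],
       [ 0.00825286, -0.0352541 , -0.9993443 ]])}
side {'fx': 478.3299873166791, 'fy': 478.3299873166791, 'cx': 320.29389045075453, 'cy': 236.7362075332847, 'origin': array([ 0.00413016, -0.63890421,  0.87483386]), 'attitude': array([[ 0.7514489 , -0.44757247,  0.48477153],
       [-0.65971476, -0.4984987 ,  0.56238375],
       [-0.0100495 , -0.74241358, -0.66986646]])}
[(np.float64(1.535), np.float64(1.197), np.float64(-0.756)), (np.float64(1.542), np.float64(0.601), np.float64(-0.751)), (np.float64(1.555), np.float64(0.005), np.float64(-0.76)), (np.float64(1.561), np.float64(-0.595), np.float64(-0.754)), (np.float64(1.567), np.float64(-1.194), np.float64(-0.747))]
[(np.float64(1.274), np.float64(1.186), np.float64(-0.749)), (np.float64(1.283), np.float64(0.596), np.float64(-0.75)), (np.float64(1.293), np.float64(0.
[... 1435 characters left out ...]
375), np.float64(-0.003)), (np.float64(0.204), np.float64(0.001), np.float64(-0.001)), (np.float64(0.207), np.float64(-0.376), np.float64(-0.002)), (np.float64(0.211), np.float64(-0.753), np.float64(-0.001))]
[(np.float64(0.04), np.float64(0.741), np.float64(0.001)), (np.float64(0.042), np.float64(0.371), np.float64(-0.001)), (np.float64(0.069), np.float64(0.0), np.float64(0.067)), (np.float64(0.049), np.float64(-0.375), np.float64(0.0)), (np.float64(0.051), np.float64(-0.751), np.float64(-0.001))]
0.15 [[-9.39782655e-01  3.41772431e-01 -4.08631563e-04]
 [ 3.41772675e-01  9.39782042e-01 -1.07340894e-03]
 [ 1.71630217e-05 -1.14843021e-03 -9.99999340e-01]] [-0.48987791  0.96943554 -0.83003643]
```

View pics/top0.png

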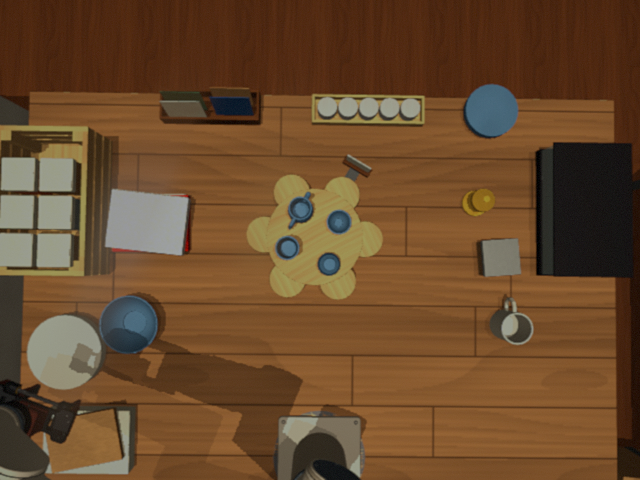

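View pics/side0.png

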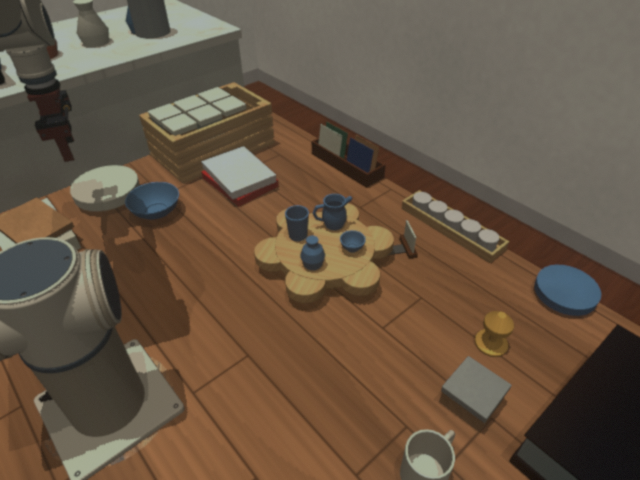

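The top picture shows the turntable centred at about (315,237), the jug at (301,209) and the card at (357,165). The turn needed is clockwise, by roughly 55–60°. Next I'll fit the positions numerically.

```bash
cat >> h.py <<'E'
from scipy.optimize import minimize
def flower(X,Y,c,a):
    x,y=X-c[0],Y-c[1]; m=np.hypot(x,y)<.125
    for k in range(6):
        t=a+k*np.pi/3; m|=np.hypot(x-.13*np.cos(t),y-.13*np.sin(t))<.047
    return m
def fit(d,p):
    P=cloud(d,p); z=P[...,2]; X,Y=P[...,0],P[...,1]
    R=(np.hypot(X-.53,Y-.02)<.26)
    M=R&(z>.05)&(z<.072); Q=P[M]
    c=np.array([.53,.02]); best=None
    lowm=R&(z<.045); L=P[lowm]; 
    f=lambda q:-(flower(Q[:,0],Q[:,1],q[:2],q[2]).sum()-1.*flower(L[:,0],L[:,1],q[:2],q[2]).sum())
    c0=Q.mean(0)[:2]
    for a in np.radians(range(0,60,10)):
        r=minimize(f,[*c0,a],method='Nelder-Mead',options=dict(initial_simplex=[[*c0,a],[c0[0]+.01,c0[1],a],[c0[0],c0[1]+.01,a],[*c0,a+.1]]))
        if best is None or r.fun<best.fun: best=r
    return best.x,best.fun,len(Q),P
def circ(x,y):
    A=np.c_[2*x,2*y,np.ones_like(x)];s=np.linalg.lstsq(A,x*x+y*y,rcond=None)[0];return s[0],s[1],np.sqrt(s[2]+s[0]**2+s[1]**2)
def report(n):
    im,d,p=cap(n); q,fun,N,P=fit(d,p)
    print(n,'centre',q[:2].round(4),'lobe deg',np.degrees(q[2]).round(2)%60,fun,N)
    X,Y,z=P[...,0],P[...,1],P[...,2]; r=np.hypot(X-q[0],Y-q[1]); th=np.degrees(np.arctan2(Y-q[1],X-q[0]))
    m=(r<.125)&(z>.075)&(d>0)
    nl,lab,st,ce=cv2.connectedComponentsWithStats(m.astype(np.uint8))
    for k in range(1,nl):
        if st[k,4]<20: continue
        B=lab==k; zz=z[B]; T=P[B&(z>zz.max()-.012)]
        lo,hi=T[:,:2].min(0),T[:,:2].max(0); mid=(lo+hi)/2; o=mid-q[:2]
        (cx,cy),rad=cv2.minEnclosingCircle(T[:,:2].astype(np.float32))
        o2=np.array([cx,cy])-q[:2]
        print(' piece n',st[k,4],'zmax',zz.max().round(3),'px',ce[k].round(0),'encl r',round(rad,3),'dist',np.hypot(*o2).round(4),'ang',np.degrees(np.arctan2(o2[1],o2[0])).round(2),'bbox ang',np.degrees(np.arctan2(o[1],o[0])).round(2))
    m=(r>.19)&(r<.25)&(z>.03)&(z<.09); C=P[m]
    c=np.median(C[C[:,2]>.055],0)if (C[:,2]>.055).any() else C.mean(0); o=c[:2]-q[:2]
    C2=C[C[:,2]>.055]
    mid=(C2.min(0)+C2.max(0))/2-[*q[:2],0]
    print(' card',len(C),c,'dist',np.hypot(*o).round(4),'ang',np.degrees(np.arctan2(o[1],o[0])).round(2),'mid ang',np.degrees(np.arctan2(mid[1],mid[0])).round(2),'mean',np.degrees(np.arctan2(*(C2.mean(0)[1::-1]-q[1::-1][-2:] if 0 else (C2.mean(0)[1]-q[1],C2.mean(0)[0]-q[0])))).round(2))
    return im,d,p,P,q
E
python3 - <<'E'
from h import *
im,d,p,P,q=report('top')
cr=im[140:320,220:410]; cv2.imwrite('pics/c1.png',cv2.resize(cr,None,fx=3.2,fy=3.2,interpolation=cv2.INTER_CUBIC))
report('side')
E
```

```text
top centre [0.5862 0.02  ] lobe deg 27.97 -9506.0 9511
 piece n 401 zmax 0.151 px [300. 210.] encl r 0.036 dist 0.0782 ang 23.94 bbox ang 27.04
 piece n 295 zmax 0.099 px [339. 221.] encl r 0.032 dist 0.0706 ang -59.26 bbox ang -60.32
 piece n 250 zmax 0.143 px [286. 247.] encl r 0.03 dist 0.0741 ang 115.47 bbox ang 115.63
 piece n 429 zmax 0.147 px [329. 264.] encl r 0.014 dist 0.0794 ang -152.56 bbox ang -151.96
 card 111 [ 0.77867628 -0.09363546  0.06609832] dist 0.2235 ang -30.55 mid ang -30.1 mean -30.25
side centre [0.5879 0.0229] lobe deg 27.88 -4636.0 6329
 piece n 854 zmax 0.148 px [333. 210.] encl r 0.036 dist 0.0755 ang 23.0 bbox ang 25.36
 piece n 662 zmax 0.14 px [297. 220.] encl r 0.031 dist 0.0727 ang 119.13 bbox ang 119.02
 piece n 352 zmax 0.099 px [352. 239.] encl r 0.033 dist 0.074 ang -61.55 bbox ang -62.33
 piece n 594 zmax 0.146 px [312. 252.] encl r 0.017 dist 0.0841 ang -150.88 bbox ang -151.66
 card 163 [ 0.77827891 -0.09439367  0.06398441] dist 0.2236 ang -31.64 mid ang -31.31 mean -31.51
```

View pics/c1.png

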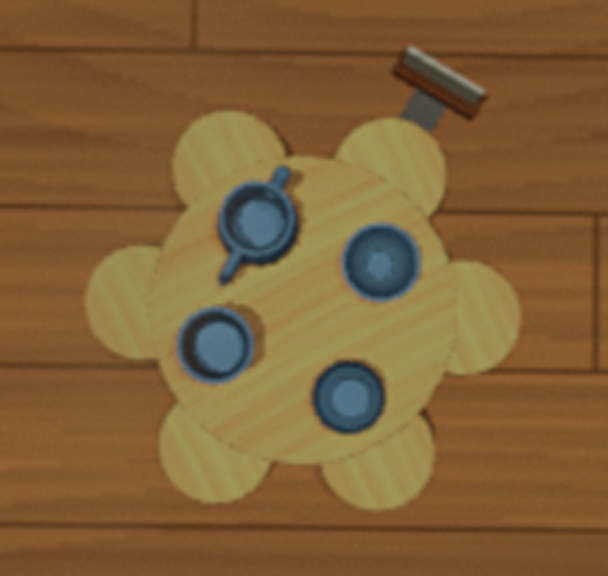

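The crop agrees with the numbers. The turntable centre is about (0.587, 0.021), the lobes are at 28° + 60k, and the jug body is at about 29° with its handle and spout tangential. The card is at about −30.5°, so the turn is about −60°. I'll use the hollow at −122°, which is on the robot's side, and push clockwise. First I'll move above it with the fingers shut.

Call:
play_rows --pt "0.1 -0.2 0.4 -0.05 -1" --pt "0.41 -0.96 0.4 -0.19 -1" --pt "0.41 -0.96 0.4 -0.19 -1" --pt "0.41 -0.96 0.4 -0.19 -1"

```text
time_s: 0.65
ee_pos: [0.2638, 0.4678, 0.2578]
ee_rot: [[-0.795, 0.607, 0.0], [0.607, 0.795, -0.002], [-0.001, -0.002, -1.0]]
ft_force: [-0.2, 0.6, -0.2]
width: 0.0597
```

Call:
play_rows --pt "0.41 -0.96 0 -0.19 -1" --pt "0.41 -0.96 0 -0.19 -1" --pt "0.41 -0.96 0 -0.19 -1"

```text
time_s: 0.95
ee_pos: [0.3123, 0.3546, 0.2574]
ee_rot: [[-0.581, 0.814, -0.0], [0.814, 0.581, -0.001], [-0.001, -0.001, -1.0]]
ft_force: [0.2, 0.5, -0.5]
width: 0.0352
```

Call:
play_rows --pt "0.41 -0.96 0 -0.19 -1" --pt "0.41 -0.96 0 -0.19 -1" --pt "0.41 -0.96 0 -0.19 -1"

```text
time_s: 1.25
ee_pos: [0.3618, 0.2395, 0.2576]
ee_rot: [[-0.316, 0.949, 0.0], [0.949, 0.316, -0.0], [-0.0, 0.0, -1.0]]
ft_force: [0.4, -0.6, -0.2]
width: 0.011
```

Call:
play_rows --pt "0.41 -0.96 0 -0.19 -1" --pt "0.41 -0.96 0 -0.19 -1" --pt "0.41 -0.96 0 -0.19 -1"

```text
time_s: 1.55
ee_pos: [0.4115, 0.1243, 0.2578]
ee_rot: [[-0.023, 1.0, 0.001], [1.0, 0.023, -0.0], [-0.0, 0.001, -1.0]]
ft_force: [-0.4, 0.8, 0.7]
width: 0.0004
```

Call:
play_rows --pt "0.41 -0.96 0 -0.19 -1" --pt "0.41 -0.96 0 -0.19 -1" --pt "0.41 -0.96 0 -0.19 -1"

```text
time_s: 1.85
ee_pos: [0.461, 0.0087, 0.2578]
ee_rot: [[0.272, 0.962, 0.001], [0.962, -0.272, -0.0], [-0.0, 0.001, -1.0]]
ft_force: [0.0, 0.8, 0.1]
width: 0.0004
```

Call:
play_rows --pt "0.41 -0.96 0 -0.19 -1" --pt "0.41 -0.96 0 -0.19 -1" --pt "0.41 -0.96 0 -0.19 -1" --pt "0.41 -0.96 0 -0.19 -1"

```text
time_s: 2.25
ee_pos: [0.5102, -0.1064, 0.2574]
ee_rot: [[0.541, 0.841, 0.001], [0.841, -0.541, -0.0], [-0.0, 0.001, -1.0]]
ft_force: [0.7, 0.7, 0.3]
width: 0.0007
```

```bash
python3 - <<'E'
from h import *
s=arm.observe(); im,d=arm.capture('wrist'); p=arm.camera_params('wrist')
M=np.array(p['mount']); R=np.array(s['ee_rot']); p['attitude']=R@M[:3,:3]; p['origin']=R@M[:3,3]+s['ee_pos']
P=cloud(d,p); z=P[...,2]; 
for r_ in [(.5862,.020),(.5879,.0229),(.587,.0212)]:
  for a in (27,28,29):
    F=flower(P[...,0],P[...,1],r_,np.radians(a)); top=(z>.05)&(z<.072)&(d>0); low=(z<.045)&(d>0)
    print(r_,a,(top&~F).sum(),(low&F).sum(),top.sum())
cv2.imwrite('pics/w1.png',im)
E
```

```text
(0.5862, 0.02) 27 6661 75 60328
(0.5862, 0.02) 28 6351 59 60328
(0.5862, 0.02) 29 6682 83 60328
(0.5879, 0.0229) 27 7483 7 60328
(0.5879, 0.0229) 28 7397 0 60328
(0.5879, 0.0229) 29 7475 8 60328
(0.587, 0.0212) 27 6891 43 60328
(0.587, 0.0212) 28 6659 5 60328
(0.587, 0.0212) 29 6914 47 60328
```

View pics/w1.png

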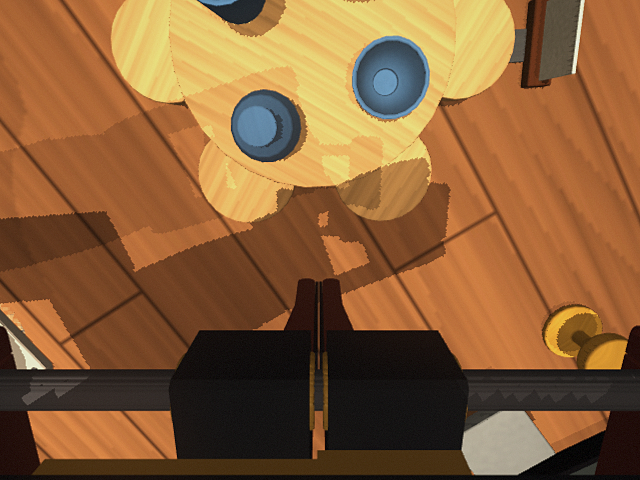

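The wrist view shows the closed fingers at (320,285), lined up with the hollow at (318,185). The angle of 28° and the centre hold. Descending.

Call:
play_rows --pt "0 0 -0.35 0 -1" --pt "0 0 -0.7 0 -1" --pt "0 0 -0.85 0 -1" --pt "0 0 -0.85 0 -1"

```text
time_s: 2.7
ee_pos: [0.5062, -0.1018, 0.153]
ee_rot: [[0.537, 0.844, -0.006], [0.844, -0.537, 0.002], [-0.002, -0.006, -1.0]]
ft_force: [-0.1, 0.1, -0.2]
width: 0.0005
```

Call:
play_rows --pt "0 0 -0.2 0 -1" --pt "0 0 -0.4 0 -1" --pt "0 0 -0.6 0 -1" --pt "0 0 -0.82 0 -1" --pt "0 0 -0.82 0 -1"

```text
time_s: 3.2
ee_pos: [0.5075, -0.1026, 0.056]
ee_rot: [[0.537, 0.843, -0.003], [0.843, -0.537, 0.001], [-0.001, -0.003, -1.0]]
ft_force: [-0.3, 0.1, -0.3]
width: 0.0005
```

```bash
python3 - <<'E'
from h import *
s=arm.observe(); print(s['ee_pos'],s['ft_force'],s['time_s'])
c=np.array([.587,.0212]); r=.148
e=np.array([.5102,-.1064])-c; print(np.hypot(*e),np.degrees(np.arctan2(e[1],e[0])))
a0=np.arctan2(e[1],e[0]); r=np.hypot(*e)
for b in (0,20,40,60):   # start offsets of each call
  for k in range(2,21,2):
    a=a0-np.radians(b); g=a-np.radians(k*1.)
    D=r*np.array([np.cos(g)-np.cos(a),np.sin(g)-np.sin(a)])/.12
    print(b,k,D.round(3),round(-k/90,3))
E
```

```text
[ 0.50750467 -0.10261425  0.05601604] [-0.30661977  0.05956442 -0.28764831] 3.2
0.1489295135290517 -121.04293075092762
0 2 [-0.037  0.023] -0.022
0 4 [-0.073  0.047] -0.044
0 6 [-0.108  0.073] -0.067
0 8 [-0.142  0.099] -0.089
0 10 [-0.175  0.127] -0.111
0 12 [-0.207  0.156] -0.133
0 14 [-0.238  0.186] -0.156
0 16 [-0.268  0.218] -0.178
0 18 [-0.297  0.25 ] -0.2
0 20 [-0.325  0.283] -0.222
20 2 [-0.027  0.034] -0.022
20 4 [-0.052  0.069] -0.044
20 6 [-0.076  0.105] -0.067
20 8 [-0.099  0.142] -0.089
20 10 [-0.121  0.179] -0.111
20 12 [-0.141  0.218] -0.133
20 14 [-0.16   0.257] -0.156
20 16 [-0.178  0.296] -0.178
20 18 [-0.194  0.336] -0.2
20 20 [-0.209  0.377] -0.222
40 2 [-0.013  0.041] -0.022
40 4 [-0.025  0.083] -0.044
40 6 [-0.036  0.125] -0.067
40 8 [-0.045  0.167] -0.089
40 10 [-0.052  0.21 ] -0.111
40 12 [-0.058  0.253] -0.133
40 14 [-0.063  0.296] -0.156
40 16 [-0.066  0.339] -0.178
40 18 [-0.067  0.382] -0.2
40 20 [-0.067  0.426] -0.222
60 2 [0.002 0.043] -0.022
60 4 [0.005 0.087] -0.044
60 6 [0.009 0.13 ] -0.067
60 8 [0.015 0.172] -0.089
60 10 [0.023 0.215] -0.111
60 12 [0.032 0.257] -0.133
60 14 [0.042 0.3  ] -0.156
60 16 [0.054 0.341] -0.178
60 18 [0.068 0.382] -0.2
60 20 [0.083 0.423] -0.222
```

Down in the hollow with no force. Pushing along the arc at 1° per row.

Call:
play_rows --pt "-0.018 0.012 0 -0.011 -1" --pt "-0.037 0.023 0 -0.022 -1" --pt "-0.055 0.035 0 -0.033 -1" --pt "-0.073 0.047 0 -0.044 -1" --pt "-0.09 0.06 0 -0.056 -1" --pt "-0.108 0.073 0 -0.067 -1" --pt "-0.125 0.086 0 -0.078 -1" --pt "-0.142 0.099 0 -0.089 -1" --pt "-0.159 0.113 0 -0.1 -1" --pt "-0.175 0.127 0 -0.111 -1" --pt "-0.191 0.142 0 -0.122 -1" --pt "-0.207 0.156 0 -0.133 -1" --pt "-0.223 0.171 0 -0.144 -1" --pt "-0.238 0.186 0 -0.156 -1" --pt "-0.253 0.202 0 -0.167 -1" --pt "-0.268 0.218 0 -0.178 -1" --pt "-0.283 0.234 0 -0.189 -1" --pt "-0.297 0.25 0 -0.2 -1" --pt "-0.311 0.266 0 -0.211 -1" --pt "-0.325 0.283 0 -0.222 -1"

```text
time_s: 5.2
ee_pos: [0.4697, -0.0697, 0.0572]
ee_rot: [[0.795, 0.607, 0.0], [0.607, -0.795, 0.0], [0.0, 0.0, -1.0]]
ft_force: [-0.0, 0.3, -0.3]
width: 0.0004
```

```bash
python3 - <<'E'
from h import *
s=arm.observe(); print(s['ee_pos'],s['ft_force'],s['time_s'])
report('side')
E
```

```text
[ 0.4696601  -0.06971837  0.05718878] [-0.01384644  0.28664547 -0.32666832] 5.2
side centre [0.5877 0.0214] lobe deg 27.71 -2709.0 4374
 piece n 486 zmax 0.148 px [339. 211.] encl r 0.032 dist 0.0733 ang 14.21 bbox ang 18.57
 piece n 117 zmax 0.139 px [288. 218.] encl r 0.027 dist 0.0866 ang 122.05 bbox ang 122.55
 piece n 248 zmax 0.1 px [355. 238.] encl r 0.033 dist 0.073 ang -60.02 bbox ang -57.36
 card 163 [ 0.77887072 -0.09487002  0.06430842] dist 0.2238 ang -31.32 mid ang -31.28 mean -31.22
```

```bash
python3 - <<'E'
from h import *
im=report('top')[0]
im2=cap('side')[0]
a=cv2.resize(im[130:330,210:410],(400,400)); b=cv2.resize(im2[170:330,230:430],(500,400))
cv2.imwrite('pics/m1.png',np.hstack([a,b][:2])[:, :800] if 0 else np.hstack([a,cv2.resize(im2[170:330,230:390],(400,400))]))
E
```

```text
top centre [0.5863 0.0199] lobe deg 27.97 -8679.0 8684
 piece n 403 zmax 0.149 px [300. 210.] encl r 0.036 dist 0.0777 ang 23.74 bbox ang 27.2
 piece n 304 zmax 0.101 px [339. 221.] encl r 0.032 dist 0.0703 ang -59.32 bbox ang -60.29
 piece n 252 zmax 0.141 px [286. 247.] encl r 0.03 dist 0.0741 ang 115.39 bbox ang 115.63
 piece n 1088 zmax 0.474 px [338. 272.] encl r 0.009 dist 0.1234 ang -163.2 bbox ang -162.95
 card 113 [ 0.77886769 -0.09550807  0.06520271] dist 0.2245 ang -30.94 mid ang -30.09 mean -30.47
```

View pics/m1.png

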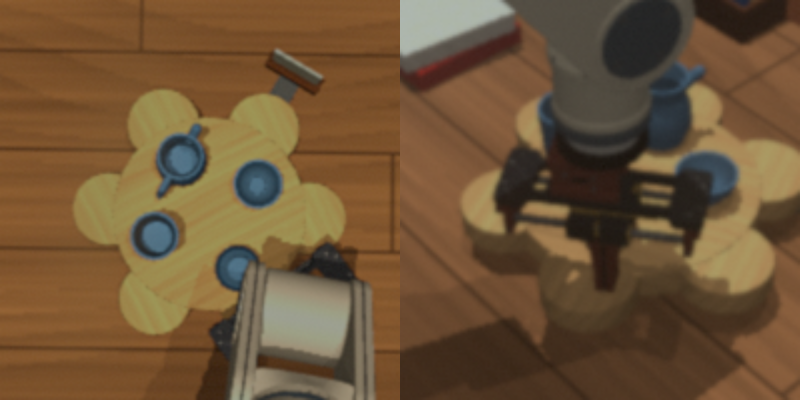

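The turntable has not moved, and in the side view the fingertips appear to end above the lobe's top at (605,290) instead of beside it. I'll check the tip length and their real height before going on.

```bash
python3 - <<'E'
from h import *
s=arm.observe(); print(arm.tcp_to_tips,[a for a in dir(arm) if a[0]!='_'],s['ee_pos'],s['qpos'],s['ft_force'])
im,d,p=cap('side'); P=cloud(d,p)
for v in range(268,300,2): print(v,[tuple(P[v,u].round(3).tolist()) for u in (306,310,314,318)])
im,d=arm.capture('wrist'); cv2.imwrite('pics/w2.png',im)
E
```

```text
0.019 ['MotionError', 'camera_params', 'capture', 'close_job', 'observe', 'tcp_to_tips'] [ 0.46967492 -0.06976705  0.05717296] [-1.72521067e-01  4.60843335e-01  2.04792352e+00 -2.04494753e-05
  6.32896347e-01  7.44810146e-01] [-0.34688632 -1.12213358  0.21885848]
268 [(0.456, -0.065, 0.125), (0.459, -0.075, 0.131), (0.465, -0.082, 0.132), (0.481, -0.077, 0.117)]
270 [(0.456, -0.066, 0.119), (0.461, -0.073, 0.122), (0.466, -0.081, 0.125), (0.512, -0.04, 0.06)]
272 [(0.456, -0.065, 0.113), (0.46, -0.074, 0.117), (0.466, -0.081, 0.118), (0.506, -0.047, 0.064)]
274 [(0.483, -0.03, 0.06), (0.46, -0.074, 0.11), (0.466, -0.081, 0.112), (0.502, -0.051, 0.063)]
276 [(0.478, -0.036, 0.061), (0.46, -0.073, 0.104), (0.467, -0.079, 0.103), (0.498, -0.056, 0.063)]
278 [(0.475, -0.04, 0.06), (0.461, -0.072, 0.096), (0.465, -0.081, 0.1), (0.495, -0.059, 0.061)]
280 [(0.47, -0.045, 0.061), (0.46, -0.073, 0.09), (0.465, -0.081, 0.093), (0.491, -0.064, 0.061)]
282 [(0.466, -0.05, 0.061), (0.46, -0.073, 0.083), (0.466, -0.08, 0.085), (0.487, -0.068, 0.06)]
284 [(0.462, -0.055, 0.061), (0.46, -0.073, 0.077), (0.466, -0.079, 0.078), (0.482, -0.074, 0.062)]
286 [(0.46, -0.057, 0.057), (0.465, -0.066, 0.06), (0.465, -0.08, 0.073), (0.479, -0.078, 0.06)]
288 [(0.455, -0.064, 0.06), (0.461, -0.071, 0.062), (0.467, -0.077, 0.062), (0.476, -0.081, 0.059)]
290 [(0.451, -0.069, 0.061), (0.456, -0.077, 0.063), (0.464, -0.081, 0.06), (0.473, -0.085, 0.057)]
292 [(0.446, -0.074, 0.062), (0.453, -0.081, 0.062), (0.462, -0.084, 0.058), (0.47, -0.088, 0.055)]
294 [(0.443, -0.078, 0.06), (0.451, -0.082, 0.058), (0.458, -0.088, 0.057), (0.468, -0.09, 0.052)]
296 [(0.442, -0.079, 0.055), (0.45, -0.083, 0.052), (0.459, -0.086, 0.048), (0.47, -0.087, 0.041)]
298 [(0.443, -0.077, 0.046), (0.451, -0.082, 0.044), (0.459, -0.087, 0.042), (0.469, -0.089, 0.037)]
```

View pics/w2.png

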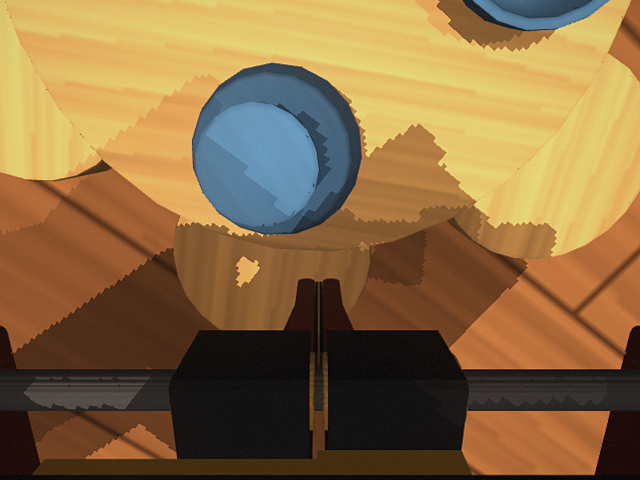

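Side-camera depth puts the visible finger ends at z≈0.068, but the reported pose implies 0.038. So the real hand is about 29 mm higher than the pose says, and the fingers simply passed over the lobe. The picture agrees: the body starts near 0.145. x and y agree with the pose. I'll go back over the hollow and then lower a further 28 mm, checking against the camera.

Call:
play_rows --pt "0 0 0.12 0 -1" --pt "0.09 -0.078 0.12 0.055 -1" --pt "0.175 -0.148 0.12 0.111 -1" --pt "0.255 -0.218 0.12 0.166 -1" --pt "0.325 -0.283 0.12 0.222 -1" --pt "0.325 -0.283 0.12 0.222 -1" --pt "0.325 -0.283 0 0.222 -1" --pt "0.325 -0.283 0 0.222 -1"

```text
time_s: 6.25
ee_pos: [0.5072, -0.1034, 0.056]
ee_rot: [[0.54, 0.841, -0.003], [0.841, -0.54, 0.001], [-0.001, -0.003, -1.0]]
ft_force: [0.3, -0.5, -0.3]
width: 0.0002
```

Call:
play_rows --pt "0 0 -0.04 0 -1" --pt "0 0 -0.08 0 -1" --pt "0 0 -0.12 0 -1" --pt "0 0 -0.16 0 -1" --pt "0 0 -0.16 0 -1"

```text
time_s: 6.75
ee_pos: [0.5083, -0.1037, 0.0373]
ee_rot: [[0.539, 0.843, -0.001], [0.843, -0.539, 0.0], [-0.0, -0.001, -1.0]]
ft_force: [-0.1, -0.3, 0.2]
width: 0.0006
```

```bash
python3 - <<'E'
from h import *
s=arm.observe(); print(s['ee_pos'],s['ft_force'],s['time_s'])
im,d,p=cap('side'); P=cloud(d,p)
o,R=np.array(p['origin']),np.array(p['attitude'])
for z in (.04,.08):
    c=R.T@(np.array([*s['ee_pos'][:2],z])-o); print(z,c[:2]/c[2]*p['fx']+[p['cx'],p['cy']])
cv2.imwrite('pics/s3.png',cv2.resize(im[200:340,260:430],None,fx=4,fy=4,interpolation=cv2.INTER_CUBIC))
E
```

```text
[ 0.50830163 -0.10370401  0.0373423 ] [-0.11486855 -0.26606337  0.22031542] 6.75
0.04 [335.09006645 291.87859602]
0.08 [335.2795023  280.07038471]
```

View pics/s3.png

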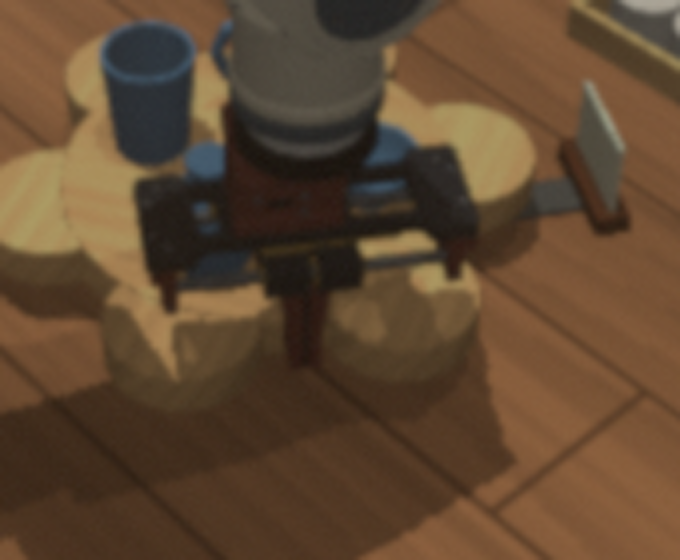

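The fingers now stand in the hollow, with the tips at crop (305,365), z≈0.043, below the lobe tops. The body's hanging ends are at z≈0.10 and clear. Pushing now.

Call:
play_rows --pt "-0.018 0.012 0 -0.011 -1" --pt "-0.037 0.023 0 -0.022 -1" --pt "-0.055 0.035 0 -0.033 -1" --pt "-0.073 0.047 0 -0.044 -1" --pt "-0.09 0.06 0 -0.056 -1" --pt "-0.108 0.073 0 -0.067 -1" --pt "-0.125 0.086 0 -0.078 -1" --pt "-0.142 0.099 0 -0.089 -1" --pt "-0.159 0.113 0 -0.1 -1" --pt "-0.175 0.127 0 -0.111 -1" --pt "-0.191 0.142 0 -0.122 -1" --pt "-0.207 0.156 0 -0.133 -1" --pt "-0.223 0.171 0 -0.144 -1" --pt "-0.238 0.186 0 -0.156 -1" --pt "-0.253 0.202 0 -0.167 -1" --pt "-0.268 0.218 0 -0.178 -1" --pt "-0.283 0.234 0 -0.189 -1" --pt "-0.297 0.25 0 -0.2 -1" --pt "-0.311 0.266 0 -0.211 -1" --pt "-0.325 0.283 0 -0.222 -1"

```text
time_s: 8.8
ee_pos: [0.4696, -0.0697, 0.038]
ee_rot: [[0.795, 0.607, 0.0], [0.607, -0.795, -0.0], [-0.0, 0.0, -1.0]]
ft_force: [1.8, -1.0, 0.3]
width: 0.0005
```

```bash
python3 - <<'E'
from h import *
report('top')
E
```

```text
top centre [0.5863 0.0202] lobe deg 13.52 -8487.0 8491
 piece n 402 zmax 0.15 px [307. 207.] encl r 0.036 dist 0.0782 ang 9.19 bbox ang 12.58
 piece n 309 zmax 0.099 px [342. 228.] encl r 0.031 dist 0.0707 ang -74.06 bbox ang -73.59
 piece n 249 zmax 0.141 px [283. 239.] encl r 0.03 dist 0.0739 ang 101.02 bbox ang 100.9
 piece n 1150 zmax 0.46 px [335. 272.] encl r 0.009 dist 0.1223 ang -162.55 bbox ang -162.55
 card 111 [ 0.77912917 -0.0927311   0.06607342] dist 0.2234 ang -30.37 mid ang -30.44 mean -30.4
```

The turntable turned 14.4° and the pottery moved with it. Two more 20° arcs.

Call:
play_rows --pt "-0.013 0.017 0 -0.011 -1" --pt "-0.027 0.034 0 -0.022 -1" --pt "-0.04 0.051 0 -0.033 -1" --pt "-0.052 0.069 0 -0.044 -1" --pt "-0.064 0.087 0 -0.056 -1" --pt "-0.076 0.105 0 -0.067 -1" --pt "-0.088 0.123 0 -0.078 -1" --pt "-0.099 0.142 0 -0.089 -1" --pt "-0.11 0.16 0 -0.1 -1" --pt "-0.121 0.179 0 -0.111 -1" --pt "-0.131 0.198 0 -0.122 -1" --pt "-0.141 0.218 0 -0.133 -1" --pt "-0.151 0.237 0 -0.144 -1" --pt "-0.16 0.257 0 -0.156 -1" --pt "-0.169 0.276 0 -0.167 -1" --pt "-0.178 0.296 0 -0.178 -1" --pt "-0.186 0.316 0 -0.189 -1" --pt "-0.194 0.336 0 -0.2 -1" --pt "-0.202 0.356 0 -0.211 -1" --pt "-0.209 0.377 0 -0.222 -1"

```text
time_s: 10.85
ee_pos: [0.4446, -0.0244, 0.038]
ee_rot: [[0.954, 0.299, -0.0], [0.299, -0.954, 0.0], [-0.0, -0.0, -1.0]]
ft_force: [0.8, -1.9, -0.1]
width: 0.0001
```

Call:
play_rows --pt "-0.007 0.02 0 -0.011 -1" --pt "-0.013 0.041 0 -0.022 -1" --pt "-0.019 0.062 0 -0.033 -1" --pt "-0.025 0.083 0 -0.044 -1" --pt "-0.031 0.104 0 -0.056 -1" --pt "-0.036 0.125 0 -0.067 -1" --pt "-0.041 0.146 0 -0.078 -1" --pt "-0.045 0.167 0 -0.089 -1" --pt "-0.049 0.188 0 -0.1 -1" --pt "-0.052 0.21 0 -0.111 -1" --pt "-0.055 0.231 0 -0.122 -1" --pt "-0.058 0.253 0 -0.133 -1" --pt "-0.061 0.274 0 -0.144 -1" --pt "-0.063 0.296 0 -0.156 -1" --pt "-0.065 0.317 0 -0.167 -1" --pt "-0.066 0.339 0 -0.178 -1" --pt "-0.067 0.36 0 -0.189 -1" --pt "-0.067 0.382 0 -0.2 -1" --pt "-0.067 0.404 0 -0.211 -1" --pt "-0.067 0.426 0 -0.222 -1"

```text
time_s: 12.85
ee_pos: [0.4366, 0.0267, 0.038]
ee_rot: [[0.999, -0.045, -0.0], [-0.045, -0.999, 0.0], [-0.0, -0.0, -1.0]]
ft_force: [-0.5, -2.1, 0.3]
width: 0.0007
```

```bash
python3 - <<'E'
from h import *
im,d,p,P,q=report('top')
cv2.imwrite('pics/t4.png',cv2.resize(im[140:300,230:400],None,fx=4,fy=3.6*4/3.6,interpolation=cv2.INTER_CUBIC)[:600])
np.savez('t4.npz',im=im,d=d)
E
```

```text
top centre [0.5863 0.0202] lobe deg 33.3 -8665.0 8669
 piece n 405 zmax 0.149 px [327. 209.] encl r 0.036 dist 0.078 ang -31.38 bbox ang -31.19
 piece n 253 zmax 0.144 px [287. 218.] encl r 0.03 dist 0.0736 ang 60.92 bbox ang 60.71
 piece n 313 zmax 0.099 px [340. 247.] encl r 0.031 dist 0.0711 ang -113.89 bbox ang -113.54
 piece n 428 zmax 0.148 px [300. 264.] encl r 0.014 dist 0.0797 ang 153.12 bbox ang 153.44
 piece n 515 zmax 0.401 px [314. 286.] encl r 0.043 dist 0.115 ang -176.75 bbox ang -176.8
 card 112 [ 0.77958249 -0.09207287  0.06602173] dist 0.2235 ang -30.15 mid ang -30.18 mean -30.11
```

View pics/t4.png

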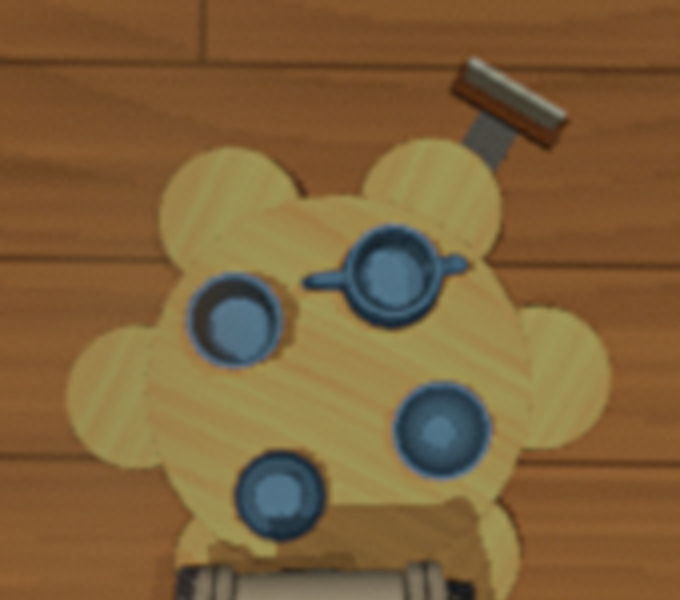

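The jug is now at crop (392,276) and nearly in line with the card. I'll refine both bearings by fitting the rim circle and the card strip.

```bash
cat >> h.py <<'E'
def jug(P,q,guess,r0=.09):
    X,Y,z=P[...,0],P[...,1],P[...,2]; out=[]
    g=q[:2]+.072*np.array([np.cos(guess),np.sin(guess)])
    m=(np.hypot(X-g[0],Y-g[1])<.062)&(z>.075)
    k=m&(z>.128); T=P[k][:,:2]; Bm=P[m][:,:2]; rng=np.random.default_rng(0)
    # best disc centre: occupancy of 66 mm body in the silhouette, and rim ransac
    best=(0,)
    for _ in range(4000):
        i=rng.choice(len(T),3,replace=False); a,b,r=circ(*T[i].T) if abs(np.linalg.det(np.c_[T[i],np.ones(3)]))>1e-5 else (0,0,9)
        if .022<r<.036:
            inl=abs(np.hypot(T[:,0]-a,T[:,1]-b)-r)<.003
            if inl.sum()>best[0]: best=(inl.sum(),inl)
    a,b,r=circ(*T[best[1]].T); o=np.array([a,b])-q[:2]
    print(' jug rim r',round(r,4),'inl',best[0],len(T),'dist',np.hypot(*o).round(4),'ang',np.degrees(np.arctan2(o[1],o[0])).round(2))
def cardline(P,q):
    X,Y,z=P[...,0],P[...,1],P[...,2]; r=np.hypot(X-q[0],Y-q[1]); th=np.arctan2(Y-q[1],X-q[0])
    m=(r>.19)&(r<.27)&(z>.012)&(z<.09)&(abs(th)<.9); C=P[m]
    rc=cv2.minAreaRect(C[:,:2].astype(np.float32)); o=np.array(rc[0])-q[:2]
    n=rc[2] if rc[1][0]<rc[1][1] else rc[2]+90
    print(' card rect',rc,'short-axis deg',n,'ang',np.degrees(np.arctan2(o[1],o[0])).round(2),'dist',np.hypot(*o).round(3))
E
python3 - <<'E'
from h import *
p=arm.camera_params('top')
for f,g in(('top0',28),('t4',-26)):
    d=np.load(f+'.npz')['d']; q,_,_,P=fit(d,p); print(f,q); jug(P,q,np.radians(g)); cardline(P,q)
p=arm.camera_params('side')
d=np.load('side0.npz')['d']; q,_,_,P=fit(d,p); print('side0',q); jug(P,q,np.radians(28)); cardline(P,q)
E
```

```text
top0 [0.58614638 0.0200845  0.48786089]
 jug rim r 0.0257 inl 158 243 dist 0.0738 ang 29.51
 card rect ((0.7790889143943787, -0.09213703125715256), (0.07953087985515594, 0.022819647565484047), 60.513858795166016) short-axis deg 150.51385879516602 ang -30.18 dist 0.223
t4 [0.58633996 0.02015451 0.58119288]
 jug rim r 0.0255 inl 161 240 dist 0.0738 ang -25.81
 card rect ((0.7796358466148376, -0.09247809648513794), (0.0794164165854454, 0.023717446252703667), 60.443328857421875) short-axis deg 150.44332885742188 ang -30.23 dist 0.224
side0 [0.58728988 0.02145768 0.4883487 ]
 jug rim r 0.0258 inl 213 298 dist 0.0711 ang 28.87
 card rect ((0.7780898213386536, -0.09376156330108643), (0.08238992840051651, 0.02524673007428646), 61.05452346801758) short-axis deg 151.05452346801758 ang -31.13 dist 0.223
```

Card bearing −30.2° (rect normal −29.5°), jug −25.8°, so 4.5° more is needed.

Call:
play_rows --pt "0.001 0.011 0 -0.006 -1" --pt "0.001 0.022 0 -0.011 -1" --pt "0.002 0.033 0 -0.017 -1" --pt "0.002 0.044 0 -0.022 -1" --pt "0.003 0.055 0 -0.028 -1" --pt "0.004 0.066 0 -0.033 -1" --pt "0.004 0.077 0 -0.039 -1" --pt "0.005 0.088 0 -0.044 -1" --pt "0.006 0.098 0 -0.05 -1" --pt "0.006 0.098 0 -0.05 -1" --pt "0.006 0.098 0 -0.05 -1"

```text
time_s: 14.0
ee_pos: [0.4373, 0.0384, 0.038]
ee_rot: [[0.993, -0.122, -0.0], [-0.122, -0.993, 0.0], [-0.0, -0.0, -1.0]]
ft_force: [0.6, -0.8, -0.0]
width: 0.0003
```

```bash
python3 - <<'E'
from h import *
for n in('top',):
    im,d,p,P,q=report(n); jug(P,q,np.radians(-30)); cardline(P,q)
E
```

```text
top centre [0.5862 0.02  ] lobe deg 28.88 -8656.0 8664
 piece n 409 zmax 0.15 px [329. 210.] encl r 0.036 dist 0.0791 ang -34.8 bbox ang -34.87
 piece n 251 zmax 0.142 px [289. 216.] encl r 0.03 dist 0.074 ang 56.08 bbox ang 56.09
 piece n 304 zmax 0.1 px [339. 249.] encl r 0.031 dist 0.0709 ang -118.58 bbox ang -118.08
 piece n 429 zmax 0.148 px [298. 262.] encl r 0.014 dist 0.0795 ang 148.22 bbox ang 148.6
 piece n 504 zmax 0.411 px [313. 286.] encl r 0.009 dist 0.1223 ang -165.8 bbox ang -165.8
 card 115 [ 0.77923177 -0.09279115  0.06628113] dist 0.2235 ang -30.29 mid ang -30.14 mean -30.22
 jug rim r 0.0258 inl 157 236 dist 0.0746 ang -30.02
 card rect ((0.779299259185791, -0.09225976467132568), (0.07929042726755142, 0.023759260773658752), 59.634117126464844) short-axis deg 149.63411712646484 ang -30.17 dist 0.223
```

The jug is at −30.0° and the card at −30.2°. Backing off the lobe and lifting clear.

Call:
play_rows --pt "-0.01 -0.02 0 0 -1" --pt "-0.03 -0.05 0 0 -1" --pt "-0.05 -0.06 0 0 -1" --pt "-0.05 -0.06 0 0 -1" --pt "-0.05 -0.06 0.15 0 -1" --pt "-0.05 -0.06 0.4 0 -1" --pt "-0.05 -0.06 0.7 0 -1" --pt "-0.05 -0.06 1 0 -1" --pt "-0.05 -0.06 1 0 -1"

```text
time_s: 14.95
ee_pos: [0.4343, 0.0312, 0.1619]
ee_rot: [[0.992, -0.122, 0.008], [-0.122, -0.992, 0.0], [0.008, -0.001, -1.0]]
ft_force: [0.3, -0.0, 0.1]
width: 0.0009
```

Call:
play_rows --pt "0 0 0.4 0 -1" --pt "-0.2 0.3 0.8 0 -1" --pt "-0.3 0.9 1 0 -1" --pt "-0.3 0.9 1 0 -1" --pt "-0.3 0.9 1 0 -1" --pt "-0.3 0.9 1 0 -1"

```text
time_s: 15.55
ee_pos: [0.3949, 0.1394, 0.2774]
ee_rot: [[0.993, -0.12, -0.0], [-0.12, -0.993, -0.0], [-0.0, 0.0, -1.0]]
ft_force: [-1.1, 0.7, -0.5]
width: 0.0003
```

```bash
python3 - <<'E'
from h import *
s=arm.observe(); print(s['ee_pos'],s['ft_force'],s['time_s'],np.abs(s['joint_vel']).max())
for n in('top','side'):
    im,d,p,P,q=report(n); jug(P,q,np.radians(-30)); cardline(P,q)
    cv2.imwrite(f'pics/f{n}.png',im)
E
```

```text
[0.39490376 0.13938303 0.2773934 ] [-1.07455159  0.71424943 -0.48120962] 15.55 0.036786451161651273
top centre [0.5861 0.02  ] lobe deg 28.8 -9475.0 9484
 piece n 403 zmax 0.15 px [329. 210.] encl r 0.036 dist 0.0793 ang -34.81 bbox ang -34.82
 piece n 251 zmax 0.142 px [289. 216.] encl r 0.03 dist 0.0736 ang 56.07 bbox ang 55.86
 piece n 303 zmax 0.1 px [339. 249.] encl r 0.031 dist 0.071 ang -118.36 bbox ang -117.93
 piece n 430 zmax 0.148 px [298. 262.] encl r 0.014 dist 0.0793 ang 148.21 bbox ang 148.61
 card 110 [ 0.77923874 -0.0927843   0.065862  ] dist 0.2237 ang -30.28 mid ang -30.13 mean -30.24
 jug rim r 0.0254 inl 162 242 dist 0.0748 ang -29.88
 card rect ((0.7793909907341003, -0.09224116802215576), (0.07950841635465622, 0.023894570767879486), 59.90985870361328) short-axis deg 149.90985870361328 ang -30.14 dist 0.224
side centre [0.588  0.0225] lobe deg 29.06 -4819.0 6505
 piece n 634 zmax 0.139 px [321. 209.] encl r 0.033 dist 0.0699 ang 56.27 bbox ang 56.22
 piece n 851 zmax 0.147 px [354. 224.] encl r 0.038 dist 0.0784 ang -38.16 bbox ang -37.56
 piece n 553 zmax 0.145 px [292. 235.] encl r 0.015 dist 0.0808 ang 151.4 bbox ang 151.1
 piece n 375 zmax 0.099 px [332. 253.] encl r 0.032 dist 0.0748 ang -118.83 bbox ang -119.34
 card 167 [ 0.77829331 -0.09406925  0.06489389] dist 0.2232 ang -31.49 mid ang -31.16 mean -31.6
 jug rim r 0.0256 inl 211 294 dist 0.0742 ang -33.84
 card rect ((0.777814507484436, -0.09515617787837982), (0.07975886762142181, 0.024750588461756706), 59.352909088134766) short-axis deg 149.35290908813477 ang -31.79 dist 0.223
```

View pics/fside.png

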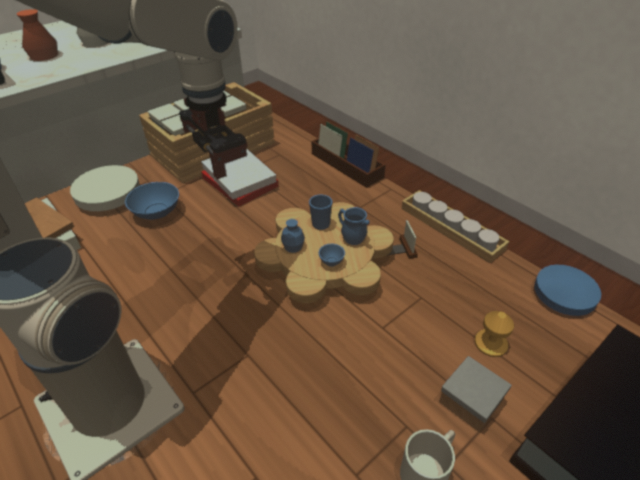

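```bash
python3 -c "
from rig import arm
print(arm.close_job())"
```

```text
the job is handed in; nothing more can be done
None
```

The jug now stands behind the middle of the price card, and the job is handed in at about 15.7 s. I turned the table about 59° clockwise by pushing a lobe with the closed fingertips at roughly 10°/s, then backed off and lifted the hand clear.

**Final position:** The top camera puts the jug at −29.9° and the card at −30.2°, so they agree to well under 1°. The pottery angles around the table were the same before and after I let go. The wrist force stayed around 2 N during the push. In the last side picture the other goods look to be in their places, but I did not measure them.

**Checks that failed or disagreed:**
- **First sweep missed:** The real fingertips were about 25–29 mm higher than the reported pose implied. They passed over the lobe without touching it. I saw this in the side camera, went lower and repeated the push.
- **Side camera on the jug:** Its direct rim fit put the jug at −33.8° against the card at about −31.5°, so 2–3° off. It sees the jug from one side only. The same camera's rotation of the lobes gives −29.9° for the jug, so I went with the top camera.

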